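Set out the fitting kit around the ball cup

TASK

Set out the next bowler's kit on the counter. Stand the gold ball plug in the middle of the zinc ball cup, stand the navy thumb slug midway between the ball cup and the clip that holds the ruler, and stand the red finger insert centred on top of the navy slug; then lay the cream sizing rings flat on the counter on the other side of the cup, in line with the clip and the cup and as far from the cup as the slug is. Leave the grey slug, the tape roll and the polish jar where they are.

Things in the scene. Friction and masses are not known exactly. Their poses are not given: they have to be found in the camera images.
- ball_cup: cast zinc ball cup, fixed to the counter: a shallow round dish 96 mm across and 18 mm high, wall 6 mm, flat inner floor 5 mm above the counter and 84 mm across. Origin: centre of its underside, on the counter; its yaw means nothing
- ruler_clip: stainless spring clip fixed to the counter, holding a chrome fitting ruler upright: base plate 50 x 50 mm and 8 mm high, two spring leaves up to 46 mm, ruler 28 mm wide, 3 mm thick, its top 150 mm above the counter. Origin: centre of the underside of the base plate, on the counter, directly under the ruler. Its centre is always 240 mm from the centre of the ball cup, to the cup's left or its right
- thumb_slug: navy blue urethane thumb slug, loose: a solid cylinder 35 mm across and 65 mm high, standing; about 75 g. Origin: centre of its underside, z along its axis, up
- ball_plug: gold ball plug, loose: a solid cylinder 30 mm across and 50 mm high, standing; about 45 g. Origin: centre of its underside, z along its axis, up. Held by its upper half, the fingertips stay above the cup's rim
- finger_insert: red finger insert, loose: a short tube 27 mm across outside, 17 mm inside, 30 mm high, standing; about 20 g. Origin: centre of its underside, z along its axis, up
- sizing_rings: cream plastic finger sizing ring set, loose: four graded rings in one flat piece 94 mm long (its x axis), 34 mm wide (its y axis), 14 mm thick, lying flat; about 50 g. Origin: centre of its underside, z up. May end up turned any way round
- spare_slug: light grey thumb slug, leave alone: cylinder 35 mm across, 65 mm high, standing among the loose things. Origin: centre of its underside
- tape_roll: white roll of fitting tape lying flat, leave alone: ring 68 mm across, 22 mm high, off to one side. Origin: centre of its underside
- polish_jar: amber jar of ball polish, leave alone: 64 mm across, 65 mm high, off to one side. Origin: centre of its underside
Not all that is in view belongs to the job. There is more than one size of the sizing_rings; the one meant has the size given above.

How it is judged:
At the end, for the whole second after the job is handed in: Plug on the cup floor within 12 mm of centre; slug midway between cup and clip, rings at the mirror point beyond the cup, both on the counter within 15 mm along and across the line; insert on the slug within 9 mm of its axis; all upright or flat within 0.12 rad, at rest, released (((y of ruler_clip in the frame of ball_cup above 0 m and y of thumb_slug in the frame of ball_cup between 0.105 and 0.135 m and y of sizing_rings in the frame of ball_cup between -0.135 and -0.105 m) or (y of ruler_clip in the frame of ball_cup below 0 m and y of thumb_slug in the frame of ball_cup between -0.135 and -0.105 m and y of sizing_rings in the frame of ball_cup between 0.105 and 0.135 m)) and x of thumb_slug in the frame of ball_cup between -0.015 and 0.015 m and height (world z) of each of thumb_slug, sizing_rings below 0.005 m and x of sizing_rings in the frame of ball_cup between -0.015 and 0.015 m and horizontal distance between ball_plug and ball_cup below 0.012 m and height (world z) of ball_plug between 0.002 and 0.009 m and horizontal distance between finger_insert and thumb_slug below 0.009 m and height (world z) of finger_insert between 0.061 and 0.069 m and angle between each of thumb_slug, ball_plug, finger_insert, sizing_rings's own z axis and vertical below 0.12 rad and linear speed of each of thumb_slug, ball_plug, finger_insert, sizing_rings below 0.01 m/s); the robot touches nothing.
It fails at once if the grey slug, the tape roll or the polish jar is shifted by more than 15 mm or knocked over (distance of any of spare_slug, tape_roll, polish_jar from where it was at the start of the episode above 0.015 m or angle between any of spare_slug, tape_roll, polish_jar's own z axis and vertical above 0.5 rad).
It also fails if it takes over 120 s, if anything falls off the work surface, if the arm or the gripper's body presses on something with over 40 N, if the wrist force passes 120 N, or if a joint passes its speed limit or range.

ROBOT

A 6-joint arm with a two-finger parallel gripper is mounted at the origin on the work surface. World frame = base frame: x ahead of the robot, y to its left, z up, the work surface at z = 0. Lengths are in m, angles in rad, forces in N, time in s.
With the tool pointing down it reaches from about 0.325 to 0.775 m from the base axis. Payload 5.5 kg.
Tool frame: the origin (TCP) lies between the finger pads; the fingertips stand 19 mm ahead of it and the grasp point (between the pads) is the TCP (ctrl.nose_length is the distance from the TCP to the fingertips, in m); z points along the fingers, y is the line along which they close (so a half turn about z gives the same grasp; the last joint's range is limited). The gripper opens to 88 mm and grips with 3 to 60 N. Pads are 20 mm wide; open, the fingers measure 115 mm over their backs; the gripper's body (75 mm by 178 mm) begins 61 mm behind the grasp point.
Start: joints at [-1.336, 0.091, 1.231, -0, 1.82, -0.057], TCP at [0.173, -0.575, 0.242] pointing down, gripper open.
Joint ranges: [-2.87, 2.87], [-0.86, 2.18], [0.17, 2.46], [-1.51, 4.65], [0.06, 2.69], [-2.65, 2.65]. Speed limits (rad/s): [2.57, 2.57, 3.01, 3.14, 3.14, 3.14].

INTERFACE

Orientations are given as [roll, pitch, yaw] about the fixed x, y, z axes, in that order (R = Rz(yaw) Ry(pitch) Rx(roll)).
In Python, from workcell import ctrl gives the robot as it stands.
- The arm moves only by the shell command python3 -m jog 'ROWS' [OPENING]. ROWS is JSON, a list of rows, each a list of 4 numbers: the shift along the tool's x, y, z each as a share of 0.1 m, from -1 to 1, then the turn about the tool's z as a share of pi/2 rad, from -1 to 1. A call has 1 to 8 rows; each row is the pose to reach, as a shift and turn from the pose commanded when the call began, along the tool's axes at that moment; what a row does not reach only later rows make up. A row lasts 1/8 s, in which the tool goes at most 62.5 mm and 10.7 degrees, less where a joint would pass 70% of its speed; a pose out of reach is approached as far as the arm can. A call with a number of a shift or a turn outside -1 to 1 is refused whole. A call with a gripper value outside its range is refused whole. OPENING is the opening, from -1 (shut) to 1 (fully open), so that 0 is half open, set as the call begins (- or left out, the last holds). The fingers move at their own pace and stop on an object; the grip force is fixed at half the most. Time passes only in rows, so rows that repeat a pose let the fingers close. It gives the time, the measured TCP pose, the force, the opening and the grip force at its end, in the units of the state.
- ctrl.observe(): the state, without advancing time (a new reading comes with each control period).
- ctrl.get_image(name): name is "scene" or "top" or "wrist"; returns the picture (480x640x3 uint8, red, green, blue); there is no depth.
- ctrl.camera_model(name): a dict with "fx", "fy", "cx", "cy" (pixels), "camera_from_world" (4x4, takes a point from world to camera coordinates). Camera axes: x right, y up, looking along -z (the intrinsics and any distortion apply to the point x, -y, -z); pixel columns grow to the right and rows downward; lengths in m; the calibration is good to about 2 mm. A picture is of the moment at which its call begins: read the wrist's pose just before it. camera_model takes no time and is no camera call; for the wrist camera it gives the pose at the moment of the call.
- ctrl.hand_in(): hands the job in; it is judged then, once.
Trained networks look in the newest picture that a camera, given by its name, has taken for a name from the list of things; names that differ only in an ending like _2 or _b are one class to them, and where a whole thing is asked for, a point or a joint stands for the part that bears it (a point fixed in the world has none). Each returns a list of dicts, best first, with "p" (0 to 1); they miss things now and then, are a little off and sometimes report something else, mostly with a low value. They report only what shows in the picture. A call takes as long as a camera call. They do not tell look-alikes from the thing itself.
- ctrl.cut_out(camera, target): "pixels" (480x640 bool, what is visible of it) and "location" ([column, row] as shares, 0 to 1, of the picture: columns of its width, rows of its height, amid what is visible of it).
- ctrl.pinpoint(camera, target): "location" ([column, row] as shares, 0 to 1, of the picture: columns of its width, rows of its height: a listed point, or the origin of a listed thing).
The state is a dict: "time_s": time; "joint_positions": joint angles; "joint_velocities": joint speeds; "joint_torque": joint torques, N m; "position": TCP position; "tcp_rot": TCP orientation; "wrist_force": force on the tool from outside, world axes, zero at the start; "wrist_torque": the same for the moment, N m; "finger_gap": finger opening in m; "grasp_force": force on a finger pad.
Only numpy, scipy, OpenCV 4.12 (cv2) and the standard library are available. Lean on these libraries where they do the work, as an engineer would, in place of code of your own. Each camera call takes 0.05 s, during which the arm holds its last target. There are 200 camera calls.

## Working session

There is one attempt and no reset: what is moved stays moved. The work goes in short steps, Python scripts to look and compute and a shell command to move; the robot and the scene stay as the last step left them, time stands still between calls to the robot, and variables do not carry over. Pictures are saved under pics/ and viewed, at most 14 in all, crops included, and the job is handed in when it is done.

```bash
mkdir -p pics
cat > h.py <<'E'
import numpy as np, cv2
from workcell import ctrl
def ray(m,u,v):
    d=np.array([(u-m["cx"])/m["fx"],-(v-m["cy"])/m["fy"],-1.0]); T=np.linalg.inv(m["camera_from_world"]); return T[:3,3],T[:3,:3]@d
def at(m,u,v,z):
    o,d=ray(m,u,v); return (o+d*(z-o[2])/d[2])
def proj(m,p):
    c=np.array(m["camera_from_world"])@np.append(p,1); return m["cx"]+m["fx"]*c[0]/-c[2], m["cy"]-m["fy"]*c[1]/-c[2]
def save(n,im): cv2.imwrite("pics/"+n,im[...,::-1])
E
python3 - <<'E'
from h import *
for c in("top","scene"):
    save(c+"0.png",ctrl.get_image(c)); m=ctrl.camera_model(c); print(c,{k:v for k,v in m.items() if k!="camera_from_world"},np.linalg.inv(m["camera_from_world"])[:3,3].round(3))
    for t in "ball_cup ruler_clip thumb_slug ball_plug finger_insert sizing_rings spare_slug tape_roll polish_jar".split():
        for r in ctrl.pinpoint(c,t)[:3]:
            u,v=r["location"][0]*640,r["location"][1]*480; print(t,round(r["p"],2),round(u),round(v),at(m,u,v,0)[:2].round(3))
print(ctrl.observe())
E
```

```text
top {'fx': 582.3863943862062, 'fy': 582.3863943862062, 'cx': 310.9473371189769, 'cy': 239.14773779643872} [0.251 0.007 1.255]
ball_cup 0.75 244 194 [0.588 0.135]
ruler_clip 0.7 353 183 [ 0.611 -0.108]
thumb_slug 0.62 307 266 [ 0.425 -0.003]
ball_plug 0.45 246 258 [0.444 0.13 ]
ball_plug 0.45 352 182 [ 0.612 -0.107]
finger_insert 0.59 377 262 [ 0.431 -0.155]
finger_insert 0.33 306 264 [ 0.429 -0.001]
sizing_rings 0.74 123 275 [0.412 0.395]
sizing_rings 0.57 169 270 [0.422 0.295]
sizing_rings 0.52 170 330 [0.292 0.29 ]
spare_slug 0.61 168 272 [0.418 0.299]
spare_slug 0.56 425 259 [ 0.437 -0.259]
tape_roll 0.66 485 212 [ 0.539 -0.399]
polish_jar 0.66 121 220 [0.535 0.404]
scene {'fx': 445.9310040555822, 'fy': 445.9310040555822, 'cx': 323.0138822852918, 'cy': 238.16903365397434} [ 1.097 -0.2    0.94 ]
ball_cup 0.6 392 275 [0.587 0.128]
ruler_clip 0.58 301 305 [ 0.61  -0.109]
thumb_slug 0.67 324 234 [ 0.422 -0.   ]
ball_plug 0.63 372 229 [0.439 0.127]
finger_insert 0.58 272 251 [ 0.441 -0.144]
sizing_rings 0.89 424 210 [0.415 0.288]
sizing_rings 0.48 461 203 [0.416 0.398]
sizing_rings 0.4
[... 186 characters left out ...]
: 1.0, 'joint_positions': array([-1.33571612e+00,  9.10887789e-02,  1.23069720e+00, -2.83785308e-05,
        1.81980463e+00, -5.67141219e-02]), 'joint_velocities': array([ 0.00132629, -0.00177806,  0.00085346, -0.00078245, -0.00056106,
       -0.0003617 ]), 'joint_torque': array([-1.23438869e-03, -4.46210325e+01, -4.06512487e+01,  7.00324215e-02,
        1.95382774e-02, -1.26857874e-06]), 'position': array([ 0.17258688, -0.57465441,  0.24163952]), 'tcp_rot': array([3.14159218e+00, 2.75746690e-05, 2.91787339e-01]), 'wrist_force': array([ 0.64318979, -0.11302001,  0.60708855]), 'wrist_torque': array([-0.01044016, -0.00670762, -0.02478248]), 'grasp_force': 0.0, 'finger_gap': 0.0873512007880917}
```

View pics/top0.png

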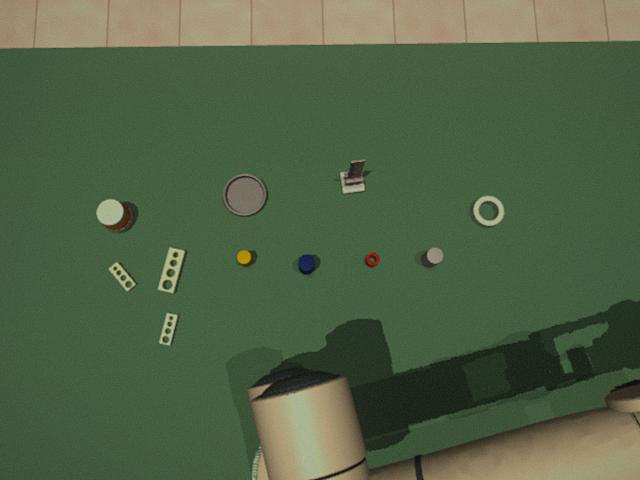

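View pics/scene0.png

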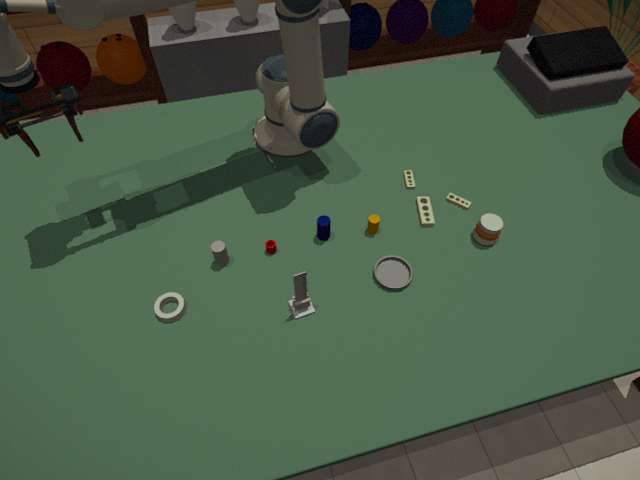

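Three cream ring sets show in the top picture, at (172,271), (122,277) and (169,329). The one at (172,271) is clearly the largest. I'll measure all three and fit the silhouettes of the other things.

```bash
cat >> h.py <<'E'
from scipy.optimize import minimize
def cylmask(m,x,y,r,z0,z1,n=48):
    a=np.linspace(0,2*np.pi,n); P=[proj(m,[x+r*np.cos(t),y+r*np.sin(t),z]) for t in a for z in(z0,z1)]
    h=cv2.convexHull((np.array(P,np.float32)*16).round().astype(np.int32)); M=np.zeros((480,640),np.uint8); cv2.fillConvexPoly(M,h,1,shift=4); return M>0
def fitcyl(c,name,x0,r,z0,z1):
    m=ctrl.camera_model(c); best=None
    for q in ctrl.cut_out(c,name):
        k=q["pixels"]; u=q["location"]; 
        if np.hypot(*(at(m,u[0]*640,u[1]*480,(z0+z1)/2)[:2]-x0))>.04: continue
        k=cv2.drawContours(np.zeros((480,640),np.uint8),[cv2.convexHull(np.argwhere(k)[:,::-1].astype(np.int32))],-1,1,-1)>0
        f=lambda p:1-(k&(M:=cylmask(m,*p,r,z0,z1))).sum()/(k|M).sum()
        return min((minimize(f,np.array(x0)+[a,b],method="Nelder-Mead",options=dict(initial_simplex=np.array(x0)+[a,b]+np.array([[0,0],[.008,0],[0,.008]]))) for a in(-.005,.005) for b in(-.005,.005)),key=lambda s:s.fun)
E
python3 - <<'E'
from h import *
ims={c:ctrl.get_image(c) for c in("top","scene")}
for n,x0,r,z0,z1 in[("ball_cup",(.588,.131),.048,0,.018),("thumb_slug",(.424,-.002),.0175,0,.065),("ball_plug",(.441,.129),.015,0,.05),("finger_insert",(.436,-.15),.0135,0,.03),("spare_slug",(.436,-.262),.0175,0,.065),("polish_jar",(.536,.4),.032,0,.065)]:
    for c in ims:
        s=fitcyl(c,n,x0,r,z0,z1); print(n,c,s and (s.x.round(4),round(s.fun,2)))
for c in ims:
    m=ctrl.camera_model(c); im=ims[c].astype(int); 
    for n in ("sizing_rings","ruler_clip"):
        for q in ctrl.cut_out(c,n):
            P=np.array([at(m,u,v,.014)[:2] for v,u in np.argwhere(q["pixels"])],np.float32); (cx,cy),wh,a=cv2.minAreaRect(P*1000); print(c,n,round(q["p"],2),cx,cy,np.round(wh),round(a,1))
save("rings.png",cv2.resize(ims["top"][235:355,100:260],(800,600),interpolation=cv2.INTER_CUBIC))
E
```

```text
ball_cup top (array([0.585 , 0.1338]), np.float64(0.06))
ball_cup scene (array([0.5862, 0.1301]), np.float64(0.06))
thumb_slug top (array([ 4.227e-01, -2.000e-04]), np.float64(0.17))
thumb_slug scene (array([ 0.4282, -0.0044]), np.float64(0.07))
ball_plug top (array([0.4396, 0.1317]), np.float64(0.17))
ball_plug scene (array([0.4427, 0.1267]), np.float64(0.06))
finger_insert top (array([ 0.4339, -0.1404]), np.float64(0.17))
finger_insert scene (array([ 0.4365, -0.143 ]), np.float64(0.23))
spare_slug top (array([ 0.4347, -0.2685]), np.float64(0.18))
spare_slug scene (array([ 0.4356, -0.2697]), np.float64(0.1))
polish_jar top None
polish_jar scene (array([0.5452, 0.4009]), np.float64(0.15))
top sizing_rings 0.82 295.5171203613281 291.4266357421875 [26. 64.] 76.6
top sizing_rings 0.7 419.10406494140625 288.0930480957031 [35. 92.] 75.6
top ruler_clip 0.67 621.6318969726562 -104.83086395263672 [56. 76.] 89.1
top ruler_clip 0.23 420.06207275390625 287.3807067871094 [39. 95.] 76.3
scene sizing_rings 0.76 427.0466613769531 281.2882995605469 [37. 98.] 75.1
scene sizing_rings 0.51 307.7281188964844 285.0370788574219 [29. 68.] 72.5
scene ruler_clip 0.88 589.279541015625 -107.62835693359375 [ 57. 121.] 86.4
scene ruler_clip 0.36 436.89361572265625 -144.16954040527344 [25. 44.] 78.8
```

View pics/rings.png

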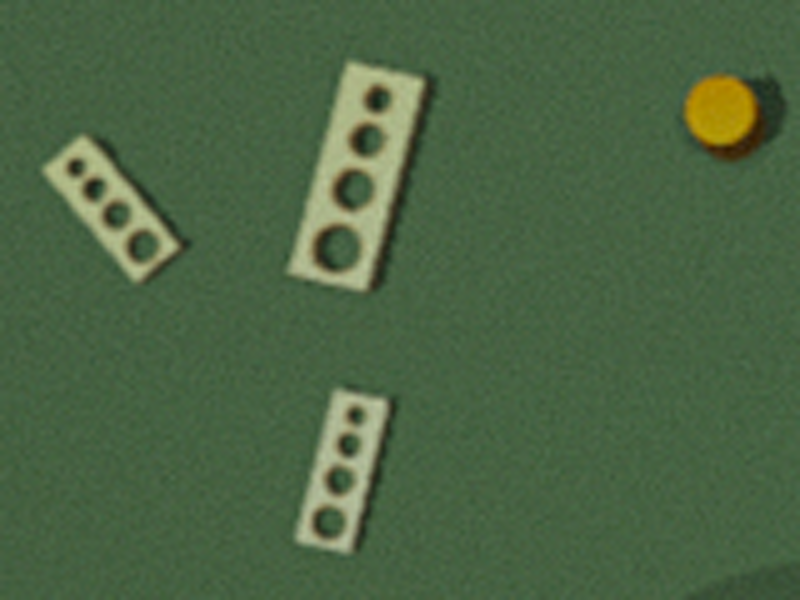

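The crop shows three cream sets: the one at top (172,271) measures 92–95 x 35 mm, and the two others about 66 x 27 mm. The first fits the 94 x 34 mm description, so that's the one to pick. Next I bring the arm over, turned to yaw 90° so its axes line up with the world.

```bash
python3 -m jog '[[0.71,-0.62,0,-0.814],[0.71,-0.62,0,-0.814],[0.71,-0.62,0,-0.814],[0.71,-0.62,0,-0.814],[0.71,-0.62,0,-0.814],[0.71,-0.62,0,-0.814],[0.71,-0.62,0,-0.814],[0.71,-0.62,0,-0.814]]' 1
```

```text
time_s: 2.9
position: [0.2228, -0.4948, 0.2417]
tcp_rot: [3.142, 0.0, 1.569]
wrist_force: [0.3, 0.3, 1.4]
finger_gap: 0.0882
grasp_force: 0.0
```

```bash
for i in 1; do python3 -m jog '[[1,0.6,0,0],[1,0.6,0,0],[1,0.6,0,0]]'; python3 -m jog '[[1,0.6,0,0],[1,0.6,0,0],[1,0.6,0,0]]'; python3 -m jog '[[1,0.5,0,0],[1,0.5,0,0],[1,0.5,0,0]]'; python3 -m jog '[[1,0.3,0,0],[1,0.3,0,0],[1,0.3,0,0],[1,0.3,0,0],[1,0.3,0,0]]'; done
python3 - <<'E'
from h import *
print(ctrl.observe()["position"]); save("w1.png",ctrl.get_image("wrist")); m=ctrl.camera_model("wrist"); print(np.linalg.inv(m["camera_from_world"]).round(3),m["fx"])
for t in "thumb_slug ball_plug finger_insert ruler_clip ball_cup".split():
  for r in ctrl.pinpoint("wrist",t)[:2]:
    u,v=r["location"][0]*640,r["location"][1]*480; print(t,round(r["p"],2),round(u),round(v),at(m,u,v,0)[:2].round(4))
E
```

```text
time_s: 3.28
position: [0.2844, -0.3928, 0.2424]
tcp_rot: [3.14, 0.001, 1.571]
wrist_force: [0.5, -0.5, -0.0]
finger_gap: 0.0879
grasp_force: 0.0
time_s: 3.65
position: [0.344, -0.2935, 0.242]
tcp_rot: [3.141, 0.001, 1.572]
wrist_force: [1.5, -0.8, 0.3]
finger_gap: 0.0879
grasp_force: 0.0
time_s: 4.03
position: [0.3936, -0.1943, 0.2417]
tcp_rot: [3.141, 0.0, 1.572]
wrist_force: [0.2, -0.1, -0.4]
finger_gap: 0.0878
grasp_force: 0.0
time_s: 4.65
position: [0.4227, -0.0966, 0.2415]
tcp_rot: [-3.141, 0.0, 1.568]
wrist_force: [0.1, -0.6, 0.4]
finger_gap: 0.0881
grasp_force: 0.0
[ 0.42265439 -0.09663581  0.24152405]
[[ 1.     0.004  0.001  0.423]
 [-0.004  0.969  0.248 -0.029]
 [ 0.    -0.248  0.969  0.385]
 [ 0.     0.     0.     1.   ]] 360.5990974966758
finger_insert 0.84 328 255 [ 0.4336 -0.146 ]
ruler_clip 0.82 493 218 [ 0.6132 -0.1051]
```

View pics/w1.png

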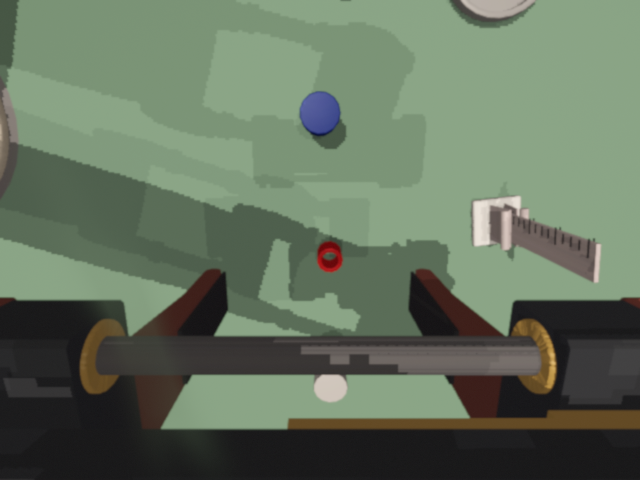

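```bash
python3 -m jog '[[1,0.2,0,0],[1,0.2,0,0],[1,0.2,0,0]]'; python3 -m jog '[[0.4,0.4,0,0],[0.4,0.4,0,0],[0.4,0.4,0,0],[0.4,0.4,0,0],[0.4,0.4,0,0]]'
python3 - <<'E'
from h import *
print(ctrl.observe()["position"]); save("w2.png",ctrl.get_image("wrist"))
m=ctrl.camera_model("wrist")
for n,x0,r,z0,z1 in[("ball_cup",(.587,.131),.048,0,.018),("ball_plug",(.441,.129),.015,0,.05),("thumb_slug",(.424,-.002),.0175,0,.065)]:
    s=fitcyl("wrist",n,x0,r,z0,z1); print(n,s and (s.x.round(4),round(s.fun,2)))
for t in "ball_plug ruler_clip ball_cup".split():
  for r in ctrl.pinpoint("wrist",t)[:1]:
    u,v=r["location"][0]*640,r["location"][1]*480; print(t,round(r["p"],2),round(u),round(v),at(m,u,v,0)[:2].round(4))
E
```

```text
time_s: 5.32
position: [0.4431, 0.0069, 0.2415]
tcp_rot: [-3.141, -0.0, 1.574]
wrist_force: [-0.5, 0.2, 0.0]
finger_gap: 0.088
grasp_force: 0.0
time_s: 5.95
position: [0.4827, 0.0443, 0.2422]
tcp_rot: [3.14, 0.0, 1.569]
wrist_force: [1.1, -0.3, 0.3]
finger_gap: 0.0878
grasp_force: 0.0
[0.48267907 0.04425756 0.24222132]
ball_cup (array([0.5839, 0.1307]), np.float64(0.04))
ball_plug (array([0.4409, 0.1292]), np.float64(0.07))
thumb_slug (array([ 0.424 , -0.0007]), np.float64(0.05))
ball_plug 0.63 275 129 [0.4391 0.1296]
ruler_clip 0.51 428 336 [ 0.6136 -0.1071]
ball_cup 0.78 418 126 [0.5854 0.1319]
```

View pics/w2.png

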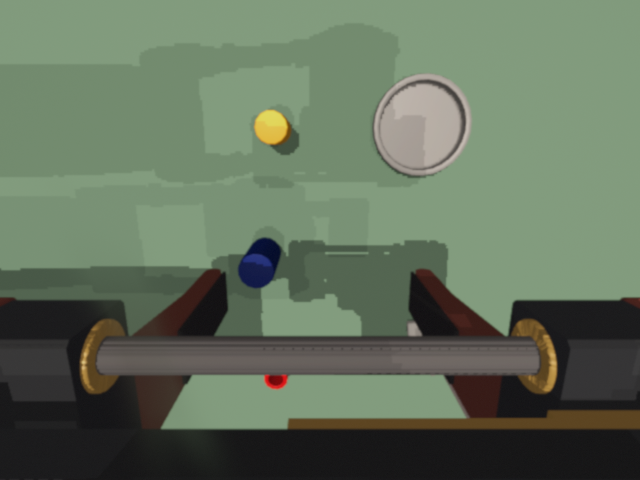

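```bash
python3 -m jog '[[0.85,-0.42,0,0],[0.85,-0.42,0,0],[0.85,-0.42,0,0],[0.85,-0.42,0.5,0],[0.85,-0.42,1,0],[0.85,-0.42,1,0]]'; python3 -m jog '[[0,0,0.4,0],[0,0,0.8,0],[0,0,1,0],[0,0,1,0]]';python3 -m jog '[[0,0,0,0],[0,0,0,0],[0,0,0,0],[0,0,0,0],[0,0,0,0],[0,0,0,0],[0,0,0,0],[0,0,0,0]]' -1
```

```text
time_s: 7.05
position: [0.439, 0.1287, 0.1372]
tcp_rot: [-3.133, 0.002, 1.57]
wrist_force: [0.5, -0.0, 1.2]
finger_gap: 0.0878
grasp_force: 0.0
time_s: 7.55
position: [0.4416, 0.1296, 0.0425]
tcp_rot: [-3.141, 0.0, 1.57]
wrist_force: [-0.7, 0.6, 0.0]
finger_gap: 0.0875
grasp_force: 0.0
time_s: 8.55
position: [0.4409, 0.1301, 0.0416]
tcp_rot: [-3.141, 0.0, 1.57]
wrist_force: [-0.6, -0.4, 0.0]
finger_gap: 0.0291
grasp_force: 30.0
```

```bash
python3 -m jog '[[0,0,-0.3,0],[0,0,-0.6,0],[0,0.2,-0.6,0],[0,0.45,-0.6,0],[0,0.7,-0.6,0],[0,0.9,-0.6,0],[0,1,-0.6,0],[0,1,-0.6,0]]'; python3 -m jog '[[0.01,0.2,0,0],[0.01,0.35,0,0],[0.01,0.44,0,0],[0.01,0.44,0,0],[0.01,0.44,0.2,0],[0.01,0.44,0.35,0],[0.01,0.44,0.45,0],[0.01,0.44,0.45,0]]'
python3 - <<'E'
from h import *
print(ctrl.observe()["position"],ctrl.observe()["finger_gap"]); save("w3.png",ctrl.get_image("wrist"))
E
```

```text
time_s: 9.55
position: [0.541, 0.13, 0.1013]
tcp_rot: [-3.141, 0.0, 1.57]
wrist_force: [-0.5, 1.2, -1.0]
finger_gap: 0.0293
grasp_force: 30.0
time_s: 10.55
position: [0.584, 0.1309, 0.0549]
tcp_rot: [-3.139, 0.0, 1.57]
wrist_force: [0.9, -0.3, -0.1]
finger_gap: 0.0294
grasp_force: 30.0
[0.58403506 0.13088912 0.05489705] 0.029368831299879064
```

View pics/w3.png

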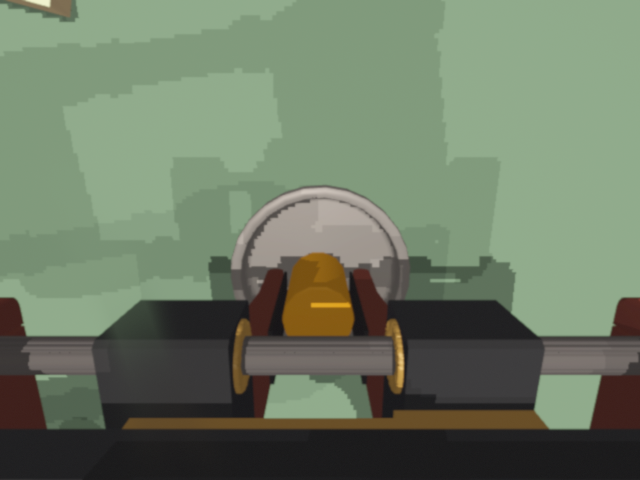

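The plug (320,290) sits centred between the cup rims, which are at columns 232 and 409. I'll lower it, release and rise.

```bash
python3 -m jog '[[0,0,0.04,0],[0,0,0.07,0],[0,0,0.08,0],[0,0,0.08,0],[0,0,0.08,0]]';python3 -m jog '[[0,0,0,0],[0,0,0,0],[0,0,0,0],[0,0,0,0],[0,0,0,0],[0,0,0,0]]' 0.2; python3 -m jog '[[0,0,-0.2,0],[0,0,-0.5,0],[0,0,-1,0],[0,0,-1,0],[0,0,-1,0]]' 1
```

```text
time_s: 11.22
position: [0.5851, 0.131, 0.0488]
tcp_rot: [3.141, -0.0, 1.57]
wrist_force: [0.6, -0.5, -1.4]
finger_gap: 0.0297
grasp_force: 30.0
time_s: 11.98
position: [0.585, 0.131, 0.0486]
tcp_rot: [-3.142, 0.0, 1.57]
wrist_force: [-0.2, -0.3, -0.0]
finger_gap: 0.0526
grasp_force: 0.0
time_s: 12.6
position: [0.5852, 0.1311, 0.1496]
tcp_rot: [3.14, -0.0, 1.57]
wrist_force: [0.1, 0.5, -0.0]
finger_gap: 0.0877
grasp_force: 0.0
```

```bash
python3 -m jog '[[-0.66,-0.8,0,0],[-0.66,-0.8,0,0],[-0.66,-0.8,0,0]]'; python3 -m jog '[[-0.66,-0.81,0,0],[-0.66,-0.81,0,0],[-0.66,-0.81,0.2,0],[-0.66,-0.81,0.2,0],[-0.66,-0.81,0.2,0]]'; python3 -m jog '[[0,0,0.4,0],[0,0,0.8,0],[0,0,0.84,0],[0,0,0.84,0]]'; python3 -m jog '[[0,0,0,0],[0,0,0,0],[0,0,0,0],[0,0,0,0],[0,0,0,0],[0,0,0,0],[0,0,0,0]]' -1
```

```text
time_s: 12.98
position: [0.5031, 0.0638, 0.1472]
tcp_rot: [-3.139, 0.0, 1.568]
wrist_force: [-0.2, -0.6, -0.5]
finger_gap: 0.0877
grasp_force: 0.0
time_s: 13.6
position: [0.4245, -0.0002, 0.1282]
tcp_rot: [-3.14, -0.0, 1.571]
wrist_force: [0.2, 0.1, -0.2]
finger_gap: 0.0879
grasp_force: 0.0
time_s: 14.1
position: [0.4247, -0.0006, 0.0457]
tcp_rot: [3.141, -0.0, 1.571]
wrist_force: [0.4, -0.1, 0.9]
finger_gap: 0.0878
grasp_force: 0.0
time_s: 14.98
position: [0.4239, -0.0009, 0.0446]
tcp_rot: [-3.142, 0.0, 1.57]
wrist_force: [0.1, 0.4, 0.4]
finger_gap: 0.0348
grasp_force: 30.0
```

```bash
python3 -m jog '[[0,0,-0.2,0],[0,0,-0.4,0],[0,0.2,-0.4,0],[0,0.45,-0.4,0],[0,0.7,-0.4,0],[0,0.9,-0.4,0],[0,1,-0.4,0],[0,1,-0.4,0]]'; python3 -m jog '[[0.13,0.3,0,0],[0.13,0.6,0,0],[0.13,0.75,0,0],[0.13,0.75,0.1,0],[0.13,0.75,0.2,0],[0.13,0.75,0.3,0],[0.13,0.75,0.36,0],[0.13,0.75,0.36,0]]'
python3 - <<'E'
from h import *
print(ctrl.observe()["position"])
for c in("top","scene"):
    ctrl.get_image(c); m=ctrl.camera_model(c); z=ctrl.observe()["position"][2]-.0446
    for n,x0,r,z0,z1 in[("ball_cup",(.587,.131),.048,0,.018),("ball_plug",(.585,.131),.015,.005,.055),("thumb_slug",(.6,.012),.0175,z,z+.065)]:
        s=fitcyl(c,n,x0,r,z0,z1); print(c,n,s and (s.x.round(4),round(s.fun,2)))
    for r in ctrl.pinpoint(c,"ruler_clip")[:1]: print(r["p"],at(m,r["location"][0]*640,r["location"][1]*480,0))
E
```

```text
time_s: 15.98
position: [0.5239, -0.0009, 0.0842]
tcp_rot: [-3.14, -0.0, 1.57]
wrist_force: [0.3, -0.3, -0.2]
finger_gap: 0.0347
grasp_force: 30.0
time_s: 16.98
position: [0.5984, 0.012, 0.0479]
tcp_rot: [-3.14, -0.0, 1.57]
wrist_force: [-0.4, 0.2, -1.4]
finger_gap: 0.0346
grasp_force: 30.0
[0.59835872 0.01199757 0.04790043]
top ball_cup (array([0.585 , 0.1338]), np.float64(0.25))
top ball_plug (array([0.5844, 0.1326]), np.float64(0.05))
top thumb_slug None
0.6 [ 0.61751386 -0.10369546  0.        ]
scene ball_cup (array([0.584 , 0.1317]), np.float64(0.12))
scene ball_plug (array([0.5859, 0.1292]), np.float64(0.14))
scene thumb_slug (array([0.6021, 0.0099]), np.float64(0.88))
0.77 [ 0.61695154 -0.11759701  0.        ]
```

```bash
python3 -m jog '[[0,0,0.02,0],[0,0,0.035,0],[0,0,0.035,0],[0,0,0.035,0]]';python3 -m jog '[[0,0,0,0],[0,0,0,0],[0,0,0,0],[0,0,0,0],[0,0,0,0],[0,0,0,0]]' 0.2; python3 -m jog '[[0,0,-0.2,0],[0,0,-0.5,0],[0,0,-1,0],[0,0,-1,0],[0,0,-1,0]]' 1;  python3 -m jog '[[0,-1,0,0],[0,-1,0,0],[0,-1,0,0],[0,-1,0,0]]'
python3 -m jog '[[-0.9,-0.65,0,0],[-0.9,-0.65,0,0],[-0.9,-0.65,0,0],[-0.9,-0.65,0,0],[-0.9,-0.65,0,0]]'
python3 - <<'E'
from h import *
print(ctrl.observe()["position"]);save("w4.png",ctrl.get_image("wrist"));m=ctrl.camera_model("wrist")
s=fitcyl("wrist","finger_insert",(.434,-.143),.0135,0,.03); print(s and (s.x,s.fun))
for r in ctrl.pinpoint("wrist","finger_insert")[:2]: print(r,at(m,r["location"][0]*640,r["location"][1]*480,0))
for c in("top","scene"):
    ctrl.get_image(c); s=fitcyl(c,"thumb_slug",(.6,.012),.0175,0,.065); print(c,s and (s.x.round(4),round(s.fun,2)))
E
```

```text
time_s: 17.98
position: [0.599, 0.012, 0.0451]
tcp_rot: [-3.142, -0.0, 1.57]
wrist_force: [0.2, -0.2, -0.4]
finger_gap: 0.0343
grasp_force: 30.0
time_s: 18.73
position: [0.5989, 0.012, 0.0451]
tcp_rot: [-3.142, 0.0, 1.57]
wrist_force: [-0.2, -0.4, 0.3]
finger_gap: 0.0526
grasp_force: 0.0
time_s: 19.35
position: [0.5992, 0.012, 0.1461]
tcp_rot: [3.14, 0.0, 1.57]
wrist_force: [-0.4, 0.2, -1.1]
finger_gap: 0.0877
grasp_force: 0.0
time_s: 19.85
position: [0.4992, 0.012, 0.1447]
tcp_rot: [-3.141, 0.0, 1.57]
wrist_force: [0.4, 0.0, -0.6]
finger_gap: 0.088
grasp_force: 0.0
time_s: 20.48
position: [0.4347, -0.0772, 0.145]
tcp_rot: [-3.141, -0.0, 1.572]
wrist_force: [0.5, -0.4, -0.6]
finger_gap: 0.0879
grasp_force: 0.0
[ 0.43467437 -0.0772004   0.14499363]
(array([ 0.43421962, -0.14167128]), np.float64(0.11894273127753308))
{'location': [0.5005, 0.6365], 'p': 0.73} [ 0.43652746 -0.14332028  0.        ]
top (array([0.5992, 0.0141]), np.float64(0.24))
scene (array([0.6003, 0.0105]), np.float64(0.12))
```

View pics/w4.png

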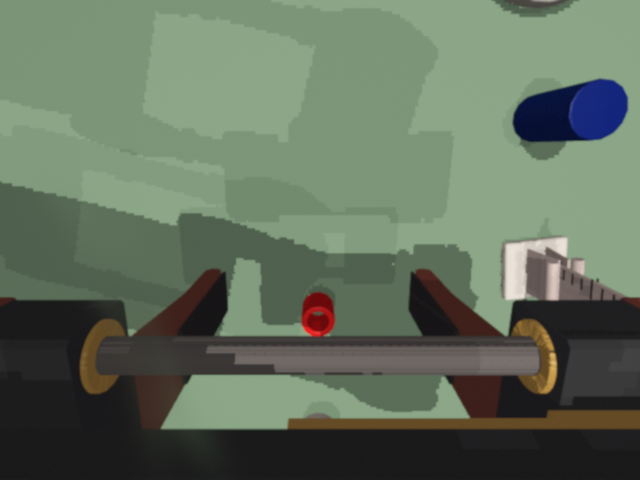

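The insert (318,313) and the standing slug (570,112) both look right, and the fit puts the insert at (0.434, -0.142).

```bash
python3 -m jog '[[-0.65,0,0,0],[-0.65,0,0.1,0],[-0.65,0,0.3,0],[-0.65,0,0.3,0],[-0.65,0,0.3,0]]'; python3 -m jog '[[0,0,0.4,0],[0,0,0.8,0],[0,0,0.9,0],[0,0,0.9,0]]'; python3 -m jog '[[0,0,0,0],[0,0,0,0],[0,0,0,0],[0,0,0,0],[0,0,0,0],[0,0,0,0],[0,0,0,0]]' -1; python3 -m jog '[[0,0,-0.3,0],[0,0,-0.7,0],[0,0,-1,0],[0,0,-1,0],[0,0,-1,0]]'
python3 - <<'E'
from h import *
print(ctrl.observe()["position"]);save("w5.png",ctrl.get_image("wrist"));m=ctrl.camera_model("wrist")
print([(r["p"],np.array(r["location"])*[640,480]) for r in ctrl.cut_out("wrist","finger_insert")])
E
```

```text
time_s: 21.45
position: [0.4339, -0.142, 0.115]
tcp_rot: [-3.141, -0.0, 1.572]
wrist_force: [0.1, -0.3, -0.1]
finger_gap: 0.0879
grasp_force: 0.0
time_s: 21.95
position: [0.4341, -0.1427, 0.0257]
tcp_rot: [3.142, -0.0, 1.571]
wrist_force: [0.4, -0.1, -0.7]
finger_gap: 0.0876
grasp_force: 0.0
time_s: 22.82
position: [0.4339, -0.1429, 0.0251]
tcp_rot: [-3.142, -0.0, 1.57]
wrist_force: [-0.2, 0.2, -0.4]
finger_gap: 0.026
grasp_force: 30.0
time_s: 23.45
position: [0.4335, -0.1428, 0.1239]
tcp_rot: [-3.14, -0.001, 1.57]
wrist_force: [-0.5, -1.1, -0.6]
finger_gap: 0.0257
grasp_force: 30.0
[ 0.43347854 -0.14275882  0.12385722]
[(0.81, array([317.376, 300.912]))]
```

View pics/w5.png

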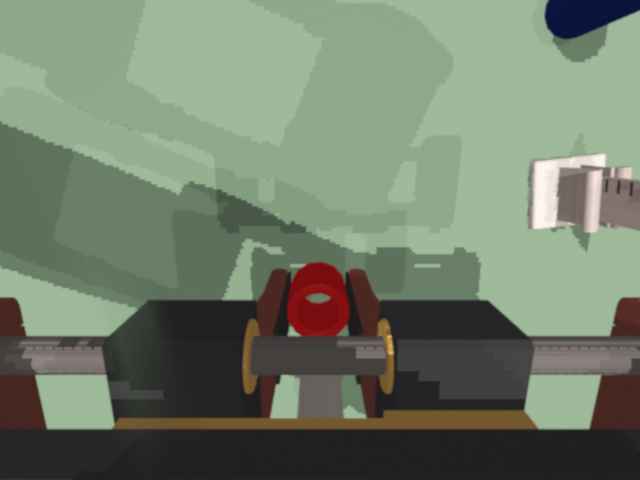

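```bash
python3 - <<'E'
from h import *
ctrl.get_image("wrist")
s=fitcyl("wrist","finger_insert",(.4335,-.1428),.0135,.099,.129); print(s.x,s.fun)
E
python3 -m jog '[[0.2,0,-0.2,0],[0.5,0,-0.2,0],[0.8,0,-0.2,0],[1,0,-0.2,0],[1,0.2,-0.2,0],[1,0.5,-0.2,0],[1,0.7,-0.2,0],[1,0.7,-0.2,0]]';  python3 -m jog '[[0.2,0.2,0,0],[0.4,0.5,0,0],[0.55,0.8,0,0],[0.55,0.95,0,0],[0.55,0.95,0,0],[0.55,0.95,0,0]]'
python3 - <<'E'
from h import *
p=ctrl.observe()["position"];print(p);save("w6.png",ctrl.get_image("wrist"))
s=fitcyl("wrist","thumb_slug",(.599,.012),.0175,0,.065); print(s and(s.x,s.fun))
s=fitcyl("wrist","finger_insert",p[:2],.0135,p[2]-.025,p[2]+.005); print(s.x,s.fun)
E
```

```text
[ 0.43266386 -0.1424049 ] 0.0812441968430826
time_s: 24.65
position: [0.5041, -0.0428, 0.1438]
tcp_rot: [-3.139, -0.0, 1.571]
wrist_force: [-0.5, 0.4, -0.6]
finger_gap: 0.0257
grasp_force: 30.0
time_s: 25.4
position: [0.5981, 0.0118, 0.145]
tcp_rot: [-3.141, -0.0, 1.57]
wrist_force: [-0.0, 0.4, 0.3]
finger_gap: 0.0256
grasp_force: 30.0
[0.59805847 0.01180179 0.14496708]
(array([0.59842153, 0.01175247]), np.float64(0.14771590530176726))
[0.59764365 0.01243419] 0.09640253938396426
```

View pics/w6.png

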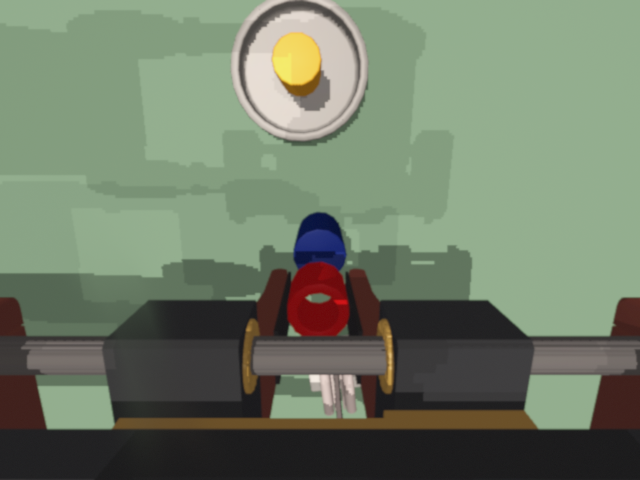

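The insert is lined up above the slug (320,245), and the plug stands in the cup (297,70). Next I lower it and release.

```bash
python3 -m jog '[[0,0.01,0.2,0],[0,0.01,0.4,0],[0,0.01,0.48,0],[0,0.01,0.52,0],[0,0.01,0.54,0],[0,0.01,0.54,0]]';python3 -m jog '[[0,0,0,0],[0,0,0,0],[0,0,0,0],[0,0,0,0],[0,0,0,0],[0,0,0,0]]' 0.2; python3 -m jog '[[0,0,-0.15,0],[0,0,-0.5,0],[0,0,-1,0],[0,0,-1,0],[0,0,-1,0]]' 1
```

```text
time_s: 26.3
position: [0.6002, 0.012, 0.0916]
tcp_rot: [3.141, 0.0, 1.57]
wrist_force: [-0.6, -0.5, 0.5]
finger_gap: 0.0257
grasp_force: 30.0
time_s: 27.05
position: [0.5999, 0.012, 0.0911]
tcp_rot: [-3.142, -0.0, 1.57]
wrist_force: [-0.7, 0.1, -0.3]
finger_gap: 0.0529
grasp_force: 0.0
time_s: 27.68
position: [0.6001, 0.012, 0.1917]
tcp_rot: [3.141, 0.0, 1.57]
wrist_force: [-0.8, -1.2, -0.3]
finger_gap: 0.0876
grasp_force: 0.0
```

```bash
python3 -m jog '[[0.7,-0.6,0,0],[0.7,-0.6,0,0],[0.7,-0.6,0,0]]'; python3 -m jog '[[0.7,-0.6,0,0],[0.7,-0.6,0,0],[0.7,-0.6,0,0]]'; python3 -m jog '[[0.7,-0.6,0,0],[0.7,-0.6,0,0],[0.7,-0.6,0,0],[0.7,-0.6,0,0],[0.7,-0.6,0,0]]'
python3 - <<'E'
from h import *
p=ctrl.observe()["position"];print(p);im=ctrl.get_image("wrist");save("w7.png",im);m=ctrl.camera_model("wrist")
def fit():
  for q in ctrl.cut_out("wrist","sizing_rings"):
    P=np.array([at(m,u,v,.014)[:2] for v,u in np.argwhere(q["pixels"])],np.float32); print(q["p"],cv2.minAreaRect(P*1000),np.array(q["location"])*[640,480])
fit()
im=ctrl.get_image("top")
s=fitcyl("top","finger_insert",(.6,.012),.0135,.065,.095); print(s and(s.x,s.fun))
s=fitcyl("top","thumb_slug",(.6,.012),.0175,.0,.065); print(s and(s.x,s.fun))
E
```

```text
time_s: 28.05
position: [0.5386, 0.0833, 0.1899]
tcp_rot: [-3.139, 0.0, 1.573]
wrist_force: [1.1, 0.5, 0.5]
finger_gap: 0.0878
grasp_force: 0.0
time_s: 28.42
position: [0.4795, 0.1525, 0.1904]
tcp_rot: [-3.141, 0.0, 1.572]
wrist_force: [0.2, -0.2, 0.5]
finger_gap: 0.088
grasp_force: 0.0
time_s: 29.05
position: [0.421, 0.221, 0.1908]
tcp_rot: [-3.141, 0.001, 1.569]
wrist_force: [-0.2, -0.2, 0.3]
finger_gap: 0.0875
grasp_force: 0.0
[0.42098718 0.22096997 0.19079062]
0.92 ((420.3126525878906, 288.00927734375), (34.28556823730469, 93.92314147949219), 75.7842025756836) [322.88  147.312]
0.83 ((407.63739013671875, 389.9051513671875), (58.56926727294922, 25.49001693725586), 40.534244537353516) [290.304  20.304]
0.76 ((298.967041015625, 292.1003112792969), (25.167234420776367, 66.90069580078125), 77.30536651611328) [177.28 141.6 ]
(array([0.59973535, 0.01156689]), np.float64(0.33333333333333337))
(array([0.5948396 , 0.01305017]), np.float64(0.19166666666666665))
```

View pics/w7.png

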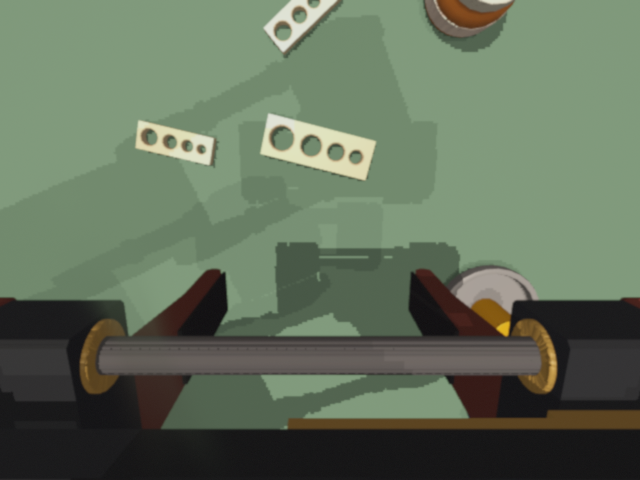

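The 94 x 34 mm set shows at (320,147), centred at (0.420, 0.288) with its long axis at -14°. The cup and plug are undisturbed.

```bash
python3 -m jog '[[0.67,-0.007,0,-0.842],[0.67,-0.007,0,-0.842],[0.67,-0.007,0,-0.842],[0.67,-0.007,0,-0.842],[0.67,-0.007,0,-0.842],[0.67,-0.007,0,-0.842],[0.67,-0.007,0,-0.842],[0.67,-0.007,0,-0.842]]'; python3 -m jog '[[0,0,0.4,0],[0,0,0.8,0],[0,0,1,0],[0,0,1,0],[0,0,1,0]]'
```

```text
time_s: 30.3
position: [0.4194, 0.289, 0.1911]
tcp_rot: [-3.142, 0.0, 2.892]
wrist_force: [-0.1, 0.5, -0.0]
finger_gap: 0.0878
grasp_force: 0.0
time_s: 30.92
position: [0.4201, 0.2896, 0.093]
tcp_rot: [3.14, 0.002, 2.892]
wrist_force: [0.8, -0.4, 0.6]
finger_gap: 0.088
grasp_force: 0.0
```

```bash
python3 -m jog '[[0,0,0.3,0],[0,0,0.55,0],[0,0,0.65,0],[0,0,0.69,0],[0,0,0.69,0]]'; python3 -m jog '[[0,0,0,0],[0,0,0,0],[0,0,0,0],[0,0,0,0],[0,0,0,0],[0,0,0,0],[0,0,0,0]]' -1; python3 -m jog '[[0,0,-0.2,0],[0,0,-0.5,0],[0,0,-0.6,0],[0,0,-0.6,0],[0,0,-0.6,0]]'
python3 - <<'E'
from h import *
o=ctrl.observe();p=o["position"];print(p);save("w8.png",ctrl.get_image("wrist"))
y=o["tcp_rot"][2]; d=np.array([.571,.250])-p[:2]; print(d@[np.cos(y),np.sin(y)]*10,d@[np.sin(y),-np.cos(y)]*10)
E
```

```text
time_s: 31.55
position: [0.4199, 0.2895, 0.0233]
tcp_rot: [3.14, 0.001, 2.893]
wrist_force: [-0.1, 0.1, 0.7]
finger_gap: 0.0879
grasp_force: 0.0
time_s: 32.42
position: [0.4193, 0.2891, 0.0221]
tcp_rot: [-3.142, -0.0, 2.893]
wrist_force: [0.0, 0.1, -0.5]
finger_gap: 0.0337
grasp_force: 30.0
time_s: 33.05
position: [0.4188, 0.2887, 0.0807]
tcp_rot: [-3.14, -0.001, 2.893]
wrist_force: [-1.4, -0.5, -0.7]
finger_gap: 0.0336
grasp_force: 30.0
[0.41879902 0.2887311  0.08071028]
-1.5705166807665858 -0.0009941162542628323
```

View pics/w8.png

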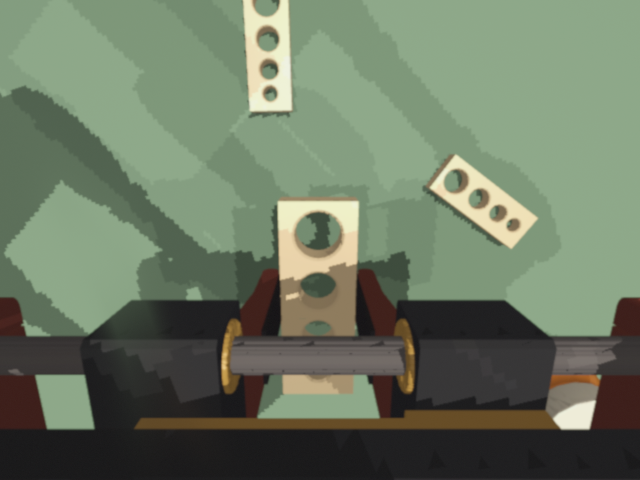

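```bash
python3 -m jog '[[-0.15,0,0,0],[-0.4,0,0,0],[-0.65,0,0,0],[-0.85,0,0,0],[-1,0,0,0],[-1,0,0,0]]'; python3 -m jog '[[-0.2,0,0,0],[-0.4,0,0,0],[-0.55,0,0,0],[-0.56,0,0.2,0],[-0.56,0,0.4,0],[-0.56,0,0.5,0],[-0.56,0,0.54,0],[-0.56,0,0.54,0]]'
```

```text
time_s: 33.85
position: [0.5171, 0.2639, 0.0815]
tcp_rot: [-3.141, -0.001, 2.892]
wrist_force: [0.8, 0.5, -1.4]
finger_gap: 0.0333
grasp_force: 30.0
time_s: 34.85
position: [0.5704, 0.2508, 0.0281]
tcp_rot: [-3.142, -0.0, 2.893]
wrist_force: [-0.3, -0.1, -0.2]
finger_gap: 0.0338
grasp_force: 30.0
```

```bash
python3 -m jog '[[0,0,0.03,0],[0,0,0.05,0],[0,0,0.055,0],[0,0,0.055,0],[0,0,0.055,0]]'; python3 -m jog '[[0,0,0,0],[0,0,0,0],[0,0,0,0],[0,0,0,0],[0,0,0,0],[0,0,0,0]]' 0.2;  python3 -m jog '[[0,0,-0.2,0],[0,0,-0.5,0],[0,0,-1,0],[0,0,-1,0],[0,0,-1,0]]'; python3 -m jog '[[1,0,-0.7,0],[1,0,-0.7,0],[1,0,-0.7,0],[1,0,-0.7,0],[1,0,-0.7,0],[1,0,-0.7,0]]' 1; python3 -m jog '[[1,0,-0.2,0],[1,0,-0.2,0],[1,0,-0.2,0],[1,0,-0.2,0],[1,0,-0.2,0],[1,0,-0.2,0]]'
python3 - <<'E'
from h import *
import h
for c in("top","scene"):
    im=ctrl.get_image(c); save(c+"9.png",im); m=ctrl.camera_model(c)
    for n,x0,r,z0,z1 in[("ball_cup",(.587,.131),.048,0,.018),("ball_plug",(.585,.131),.015,.005,.055),("thumb_slug",(.6,.012),.0175,0,.065),("finger_insert",(.6,.012),.0135,.065,.095)]:
        s=fitcyl(c,n,x0,r,z0,z1); print(c,n,s and (s.x.round(4),round(s.fun,2)))
    for q in ctrl.cut_out(c,"sizing_rings"):
        P=np.array([at(m,u,v,.014)[:2] for v,u in np.argwhere(q["pixels"])],np.float32); print(q["p"],cv2.minAreaRect(P*1000))
    for r in ctrl.pinpoint(c,"ruler_clip")[:1]: print(r["p"],at(m,r["location"][0]*640,r["location"][1]*480,0))
a=cv2.imread("pics/top9.png")[120:300,60:300]; b=cv2.imread("pics/scene9.png")[180:330,250:490]
cv2.imwrite("pics/fin.png",np.vstack([cv2.resize(x,(600,300)) for x in(a,b)]))
E
```

```text
time_s: 35.48
position: [0.5706, 0.2507, 0.0227]
tcp_rot: [3.141, 0.0, 2.893]
wrist_force: [-0.1, 0.6, -0.5]
finger_gap: 0.0339
grasp_force: 30.0
time_s: 36.22
position: [0.5706, 0.2507, 0.0226]
tcp_rot: [-3.142, -0.0, 2.893]
wrist_force: [-0.4, 0.4, 0.5]
finger_gap: 0.0526
grasp_force: 0.0
time_s: 36.85
position: [0.5708, 0.2508, 0.1237]
tcp_rot: [3.141, 0.001, 2.893]
wrist_force: [-1.4, 0.3, 0.0]
finger_gap: 0.0526
grasp_force: 0.0
time_s: 37.6
position: [0.4739, 0.2747, 0.1909]
tcp_rot: [-3.14, -0.002, 2.892]
wrist_force: [0.1, 0.1, 0.1]
finger_gap: 0.0878
grasp_force: 0.0
time_s: 38.35
position: [0.3774, 0.2995, 0.212]
tcp_rot: [-3.141, -0.001, 2.892]
wrist_force: [0.2, 1.2, -0.2]
finger_gap: 0.088
grasp_force: 0.0
top ball_cup (array([0.5849, 0.1358]), np.float64(0.06))
top ball_plug (array([0.5841, 0.1334]), np.float64(0.05))
top thumb_slug (array([0.5948, 0.0135]), np.float64(0.34))
top finger_insert None
0.56 ((570.8862915039062, 251.44920349121094), (37.82343292236328, 94.54177856445312), 74.19954681396484)
0.72 [ 0.61158857 -0.11281611  0.        ]
scene ball_cup (array([0.5863, 0.1307]), np.float64(0.08))
scene ball_plug (array([0.5857, 0.1293]), np.float64(0.11))
scene thumb_slug (array([0.6023, 0.0086]), np.float64(0.27))
scene finger_insert (array([0.6045, 0.0087]), np.float64(0.12))
0.98 ((578.1049194335938, 244.19879150390625), (40.39411163330078, 101.96990203857422), 74.89337158203125)
0.68 ((416.9658203125, 384.725341796875), (65.66549682617188, 33.51685333251953), 38.37202072143555)
0.5 ((307.72943115234375, 285.13702392578125), (25.588956832885742, 67.1214828491211), 76.63069152832031)
0.62 [ 0.61249881 -0.11343155  0.        ]
```

View pics/fin.png

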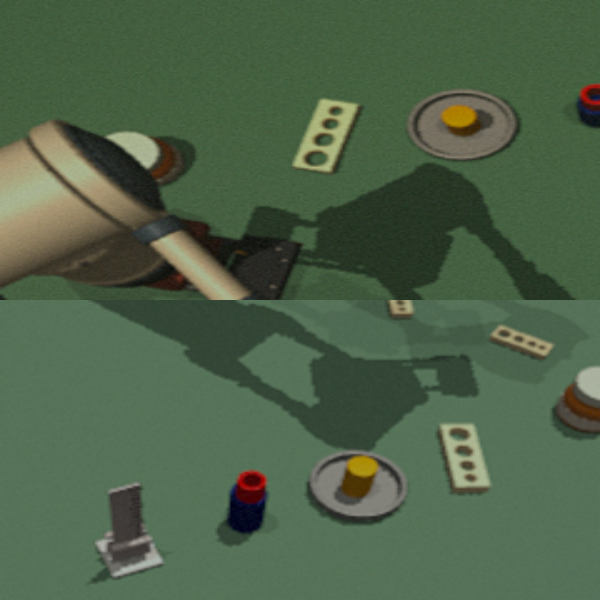

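The final pictures show the plug in the middle of the cup, the insert upright on the slug between the clip and the cup, and the rings flat at the mirror point. The arm is clear, so I'm handing in.

```bash
python3 -c "
from workcell import ctrl
print(ctrl.hand_in())"
```

```text
the job is handed in; nothing more can be done
None
```

The kit is set out and handed in at about 38 s of the 120 s allowed, with the last camera measurements putting every piece within tolerance; the hand-in returned no verdict.

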